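Wedge a hinged fixture plate up to the dial gauge

TASK

Take the long slim wedge and slide it, tip first and flat on the bench, under the free edge of the hinged fixture plate, so that the plate rises until it touches the dial gauge's plunger and pushes it up by about 1 mm. Go gently once it touches: the gauge is spoiled if the plunger is pushed in more than 2.5 mm. Then let go and leave the plate resting on the wedge; do not push or lift the plate or the gauge with the gripper, and leave the short wedge and the other things on the bench where they are.

Things in the scene. Friction and masses are not known exactly. Their poses are not given: they have to be found in the camera images.
- wedge_heel (a point): centre, half-way up (25 mm above the underside), of the heel of the long slim loose wedge of bare aluminium: an upright block 40 mm long, 36 mm wide, 50 mm high at its thick end, good to grip across the 36 mm width from above. +x runs along the wedge from heel to tip, z up; the tip end is 160 mm from this point along +x
- wedge_tip (a point): middle of the lower edge of the long wedge's tip, on its underside; same axes as wedge_heel
- long_wedge: the long wedge, 180 mm long, 36 mm wide, about 0.33 kg (varies). Its ramp, 140 mm long, falls straight from 39 mm thick at the heel to 4 mm at the tip (1 in 4). Wedged in, it stays by friction when let go. Origin on its underside at mid-length, 90 mm behind the tip, 70 mm ahead of wedge_heel; same axes
- fixture: fixed steel fixture with the hinged plate. Origin on the bench under the middle of the plate's free edge; +x is the level way in from the free edge to the hinge 180 mm away; z up. Two round rest posts, 12 mm across, stand 16 mm inside the free edge at y = +48 and -48 mm: the wedge goes between them along the middle line. The gauge's post, 14 mm thick, 210 mm high, stands at x = 65, y = -100 mm
- plate_nose (a point): axis of the round nose bar, 12 mm across, 110 mm long, that forms the plate's free edge. At the start its underside is 11 mm above the bench. It must rise about 3 to 18 mm, different each time, until the plate's top meets the gauge; lifting the plate alone loads it with about 2.5 to 5 N
- plate: the hinged aluminium plate, 180 x 110 x 10 mm, with a dark ring-shaped casting on its far half, about 0.75 kg in all (varies). It droops at the start and only swings up about its hinge. Origin on the hinge axis, 27 mm above the bench; +x away from the free edge
- gauge: the fixed dial gauge on the post; origin at the centre of its dial (48 mm across), 137 mm above the bench, above the plate's middle line 65 mm behind the free edge. Its thin plunger hangs down to between 100 and 109 mm below this point: it is screwed out differently each time, which this pose does not show. The plate swings up under the plunger's round tip
- plunger_seat (a point): point in the gauge's barrel, 70 mm below the dial's centre, where the sprung plunger comes out. The plunger takes 8 N to leave its seat and 1.5 N more per mm, so the force needed to slide the wedge in jumps by half to about as much again when the plate meets it; from there it goes in about 0.16 mm per mm of wedge travel
- short_wedge: short steep aluminium wedge, 90 mm long, 36 mm wide, 50 mm high: to be left alone. Origin in the middle of its underside
- hammer: hand hammer lying on the bench; leave alone. Origin on its underside
- oil: white oil bottle, 56 mm across, 150 mm high; leave alone. Origin in the middle of its underside
- wrench: steel wrench lying on the bench; leave alone. Origin on its underside
- collar: steel shaft collar, 64 mm across, 30 mm high; leave alone. Origin in the middle of its underside
- bar: round steel bar 22 mm thick, 130 mm long, lying on the bench; leave alone. Origin below its middle
- tin: open aluminium tin, 70 mm across, 70 mm high; leave alone. Origin in the middle of its underside
Mind the look-alikes: they are no part of the job. What is shaped like the long_wedge but blue or pink is not meant.

How it is judged:
By the outcome, as a careful person would: the job done as asked, in the order asked, and still so for the second after the job is handed in, with the robot touching nothing.
It also fails if it takes over 64 s, if anything falls off the work surface, if the arm or the gripper's body presses on something with over 40 N, if the wrist force passes 120 N, or if a joint passes its speed limit or range.

ROBOT

A 7-joint arm with a two-finger parallel gripper is mounted at the origin on the work surface. World frame = base frame: x ahead of the robot, y to its left, z up, the work surface at z = 0. Lengths are in m, angles in rad, forces in N, time in s.
With the tool pointing down it reaches from about 0.425 to 0.925 m from the base axis. Payload 6.8 kg.
Tool frame: the origin (TCP) lies at the very end of the fingers, on their centre line; the grasp point (between the pads) lies 19 mm behind it; z points along the fingers, x is the direction in which the jaws open and shut, and the axes are right-handed (so a half turn about z gives the same grasp; the last joint's range is limited). The gripper opens to 85 mm and grips with 20 to 120 N. Pads are 22 mm wide; open, the fingers measure 114 mm over their backs; the gripper's body (76 mm by 85 mm) begins 54 mm behind the grasp point. The pads swing forward as they close: fully open they stand 13 mm farther back than shut.
Start: joints at [-1.396, 0.477, 0.022, 1.555, -0.011, 1.109, -0.083], TCP at [0.188, 0.648, 0.231] pointing down, gripper open.
Joint ranges: [-2.96, 2.96], [-0.34, 2.1], [-1.41, 1.46], [0.24, 2.44], [-1.37, 4.51], [0.17, 1.92], [-2.96, 2.96]. Speed limits (rad/s): [2.39, 2.39, 3.14, 3.14, 3.14, 3.14, 3.14].

INTERFACE

Orientations are given as a unit quaternion [w, x, y, z].
In Python, from station import bot gives the robot as it stands.
- The arm moves only by the shell command python3 -m creep 'ROWS' [FORCE]. ROWS is JSON, a list that holds one entry, the list of rows, each a list of 7 numbers: the shift along the tool's x, y, z in cm, then the turn, a rotation vector about the tool's x, y, z in rad, then the opening, from 0 (shut) to 1 (fully open). In form: [[[dx, dy, dz, wx, wy, wz, claw], ...]]. A call has 1 to 10 rows; each row is the pose to reach, as a shift and turn from the pose commanded when the call began, along the tool's axes at that moment; what a row does not reach only later rows make up. A row lasts 1/8 s, in which the tool goes at most 62.5 mm and 10.7 degrees, less where a joint would pass 70% of its speed; a pose out of reach is approached as far as the arm can. A call with a gripper value outside its range is refused whole. The fingers move at their own pace and stop on an object; FORCE is the grip in N (left out, the last holds). Time passes only in rows, so rows that repeat a pose let the fingers close. It gives the time, the measured TCP pose, the force and the opening at its end, in the units of the state.
- bot.get_obs(): the state, without advancing time (a new reading comes with each control period).
- bot.read_camera(name): name is "side" or "top"; returns (picture, depth): 480x640x3 uint8, blue, green, red; 480x640 float32, m along the optical axis (not along the pixel's ray), 0 where there is no reading.
- bot.calibration(name): a dict with "mtx" (3x3 intrinsics, pixels), "rvec" (rotation vector, rad) and "tvec" (3), from world to camera coordinates, as OpenCV has them. Camera axes: x right, y down, z forward; pixel columns grow to the right and rows downward; lengths in m; the calibration is good to about 2 mm. A picture is of the moment at which its call begins. calibration takes no time and is no camera call.
- bot.hand_in(): hands the job in, once; it reports no verdict.
Trained networks look in the newest picture that a camera, given by its name, has taken for a name from the list of things; names that differ only in an ending like _2 or _b are one class to them, and where a whole thing is asked for, a point or a joint stands for the part that bears it (a point fixed in the world has none). Each returns a list of dicts, best first, with "p" (0 to 1); they miss things now and then, are a little off and sometimes report something else, mostly with a low value. They report only what shows in the picture. A call takes as long as a camera call. They do not tell look-alikes from the thing itself.
- bot.find_in(camera, label): "xy" ([column, row] in pixels, amid what is visible of it).
- bot.silhouettes(camera, label): "mask" (480x640 bool, what is visible of it) and "xy" ([column, row] in pixels, amid what is visible of it).
The state is a dict: "t": time; "q": joint angles; "joint_vel": joint speeds; "joint_torque": joint torques, N m; "eef_pos": TCP position; "tool_rot": TCP orientation; "contact_force": force on the tool from outside, world axes, zero at the start; "torque": the same for the moment, N m; "gripper_width": opening from 0.0 (shut) to 1.0 (fully open).
Only numpy, scipy, OpenCV 4.12 (cv2) and the standard library are available. Lean on these libraries where they do the work, as an engineer would, in place of code of your own. Each camera call takes 0.05 s, during which the arm holds its last target.

## Working session

There is one attempt and no reset: what is moved stays moved. The work goes in short steps, Python scripts to look and compute and a shell command to move; the robot and the scene stay as the last step left them, time stands still between calls to the robot, and variables do not carry over. Pictures are saved under pics/ and viewed, and the job is handed in when it is done.

```bash
ls; mkdir -p pics; python3 - <<'E'
from station import bot
import cv2
o=bot.get_obs(); print({k:(v if not hasattr(v,'round') else v.round(4)) for k,v in o.items()})
for c in ("top","side"):
    im,d=bot.read_camera(c); cv2.imwrite(f"pics/{c}0.png",im)
    k=bot.calibration(c); print(c,k)
    for l in ("long_wedge","wedge_heel","wedge_tip","fixture","plate_nose","gauge","short_wedge","plate","plunger_seat"):
        print(l,[(round(r['p'],2),[round(float(x)) for x in r['xy']]) for r in bot.find_in(c,l)])
E
```

```text
pics
{'t': 0.0, 'q': array([-1.3961,  0.4778,  0.0223,  1.5565, -0.0115,  1.1093, -0.0831]), 'joint_vel': array([ 0.0005,  0.0012, -0.0014, -0.0009, -0.0005,  0.0026, -0.0017]), 'joint_torque': array([-9.00000e-04, -5.96458e+01,  1.60770e+00, -2.81195e+01,
        1.25000e-02,  9.30000e-03,  1.00000e-04]), 'eef_pos': array([0.1882, 0.6476, 0.2303]), 'tool_rot': array([ 6.000e-04,  7.997e-01,  6.004e-01, -7.000e-04]), 'contact_force': array([-0.0863,  0.0232, -0.0005]), 'torque': array([-0.0319, -0.0223, -0.0082]), 'gripper_width': 0.9991626288037813}
top {'mtx': array([[506.57268816,   0.        , 319.01799371],
       [  0.        , 506.57268816, 242.84786307],
       [  0.        ,   0.        ,   1.        ]]), 'rvec': array([ 1.98671635, -2.21785503,  0.25156688]), 'tvec': array([0.02931034, 0.53607084, 1.28833352])}
long_wedge [(0.94, [457, 351]), (0.7, [350, 280]), (0.7, [299, 148]), (0.58, [280, 324]), (0.22, [245, 198])]
wedge_heel [(0.7, [277, 329]), (0.62, [353, 280]), (0.58, [300, 150]), (0.57, [454, 347])]
wedge_tip [(0.98, [278, 325]), (0.91, [460, 349]), (0.88, [351, 27
[... 362 characters left out ...]
       [  0.        ,   0.        ,   1.        ]]), 'rvec': array([ 2.15965228, -0.44304015,  0.24579249]), 'tvec': array([-0.47270911,  0.19015365,  1.54094395])}
long_wedge [(0.91, [292, 296]), (0.63, [396, 237]), (0.58, [253, 389]), (0.57, [237, 260]), (0.16, [284, 258])]
wedge_heel [(0.94, [399, 241]), (0.93, [297, 299]), (0.81, [235, 259]), (0.57, [254, 390]), (0.31, [311, 220])]
wedge_tip [(0.86, [396, 240]), (0.67, [235, 262]), (0.66, [254, 390]), (0.64, [297, 298]), (0.4, [318, 199])]
fixture [(0.96, [313, 225])]
plate_nose [(0.96, [311, 224])]
gauge [(0.56, [320, 200])]
short_wedge [(0.79, [362, 326])]
plate [(0.95, [308, 222])]
plunger_seat [(0.96, [319, 200]), (0.69, [294, 298])]
```

View pics/top0.png

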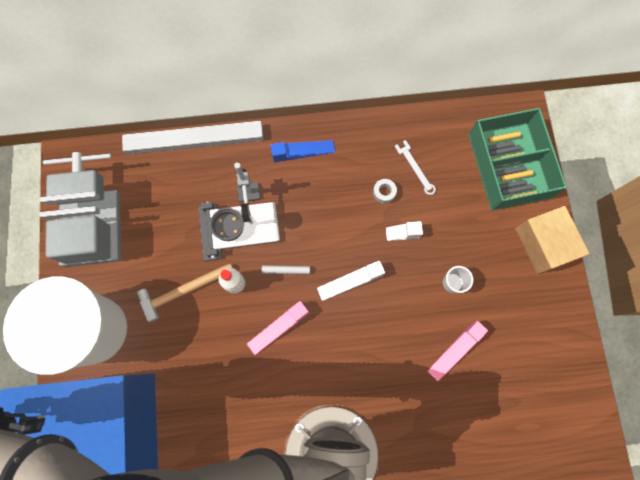

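View pics/side0.png

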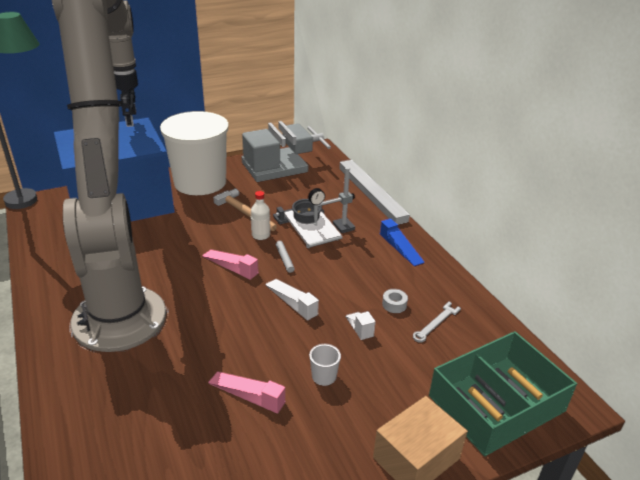

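The top view shows five wedges: long ones in bare aluminium (350,280), pink (278,328), pink (458,350) and blue (302,150), plus the short one (405,232). The target is the aluminium one at (350,280), with its heel at right (374,270) and tip at left (322,293), because it is the only long one in bare metal. The fixture is at (240,226), with its free edge on the right at (277,222). I'll confirm with an enlarged crop and measure.

```bash
cat > h.py <<'E'
from station import bot
import cv2, numpy as np
def cam(c):
    k=bot.calibration(c); R=cv2.Rodrigues(np.array(k['rvec'],float))[0]; return np.array(k['mtx']),R,np.array(k['tvec'],float).ravel()
def cloud(c,d):
    K,R,t=cam(c); v,u=np.mgrid[0:480,0:640]
    P=np.stack([(u-K[0,2])/K[0,0]*d,(v-K[1,2])/K[1,1]*d,d],-1)
    return (P-t)@R
def onz(c,uv,z):
    K,R,t=cam(c); r=R.T@np.linalg.inv(K)@np.array([uv[0],uv[1],1.]); o=-R.T@t
    return o+r*(z-o[2])/r[2]
def proj(c,p):
    k=bot.calibration(c); return cv2.projectPoints(np.array(p,float).reshape(-1,3),np.array(k['rvec']),np.array(k['tvec']),np.array(k['mtx']),None)[0].reshape(-1,2)
E
python3 - <<'E'
from h import *
imt,dt=bot.read_camera("top"); ims,ds=bot.read_camera("side")
a=cv2.resize(imt[180:320,190:430],None,fx=3.2,fy=3.2,interpolation=cv2.INTER_CUBIC)
cv2.imwrite("pics/ct.png",a)
cv2.imwrite("pics/cs.png",cv2.resize(ims[150:340,210:430],None,fx=3.1,fy=3.1,interpolation=cv2.INTER_CUBIC))
np.savez("d0.npz",dt=dt,ds=ds)
Pt=cloud("top",dt)
print("table z",np.median(Pt[300:320,400:430,2]))
for c,d in(("top",dt),("side",ds)):
    P=cloud(c,d)
    for l in ("long_wedge","plate","fixture","gauge"):
        for r in bot.silhouettes(c,l)[:5]:
            m=r['mask']&(d>0); p=P[m]; 
            hi=p[p[:,2]>np.percentile(p[:,2],90)]
            print(c,l,round(r['p'],2),np.round(r['xy']),m.sum(),p.mean(0).round(3),p.max(0).round(3),hi.mean(0).round(3))
            if l=="long_wedge" and c=="top" and abs(r['xy'][0]-350)<20:
                cnt=cv2.findContours(r['mask'].astype('uint8'),0,1)[0][0]; print(cv2.minAreaRect(cnt))
print(proj("top",[[0.5,0,0],[0.6,0,0],[.5,.1,0]]))
E
```

```text
table z 0.00043499429451466343
top long_wedge 0.87 [352. 280.] 972 [ 0.433 -0.107  0.028] [ 0.472 -0.014  0.057] [ 0.451 -0.17   0.052]
((351.07470703125, 279.72882080078125), (15.263374328613281, 69.07962799072266), 67.83365631103516)
top long_wedge 0.81 [300. 151.] 965 [ 0.823 -0.009  0.026] [0.857 0.077 0.061] [0.821 0.053 0.052]
top long_wedge 0.74 [278. 325.] 990 [0.33  0.1   0.028] [0.393 0.185 0.058] [0.366 0.043 0.053]
top long_wedge 0.66 [457. 350.] 1127 [ 0.222 -0.359  0.027] [ 0.29  -0.281  0.059] [ 0.264 -0.412  0.052]
top long_wedge 0.61 [240. 225.] 2582 [0.613 0.173 0.034] [0.685 0.272 0.157] [0.619 0.215 0.065]
top plate 0.98 [245. 225.] 2609 [0.613 0.173 0.033] [0.68  0.277 0.14 ] [0.619 0.215 0.065]
top plate 0.53 [286. 271.] 396 [0.483 0.066 0.018] [0.501 0.132 0.031] [0.484 0.068 0.026]
top plate 0.19 [457. 281.] 631 [ 0.402 -0.388  0.034] [ 0.442 -0.348  0.077] [ 0.401 -0.382  0.072]
top fixture 0.78 [236. 224.] 3439 [0.622 0.188 0.034] [0.746 0.295 0.216] [0.642 0.199 0.093]
top gauge 0.96 [244. 199.] 374 [0.661 0.148 0.126] [0.742 0.169 0.165] [0.618 0.148 0.162
[... 287 characters left out ...]
] [0.819 0.053 0.048]
side long_wedge 0.64 [293. 296.] 906 [ 0.433 -0.13   0.023] [ 0.473 -0.014  0.055] [ 0.448 -0.17   0.049]
side plate 0.59 [306. 223.] 1594 [0.612 0.165 0.031] [0.695 0.362 0.125] [0.607 0.199 0.067]
side plate 0.41 [432. 326.] 417 [ 0.731 -0.334  0.004] [ 0.823 -0.284  0.01 ] [ 0.727 -0.337  0.009]
side fixture 0.79 [310. 224.] 2155 [0.628 0.17  0.035] [0.873 0.458 0.212] [0.685 0.17  0.125]
side fixture 0.43 [322. 362.] 1048 [ 0.398 -0.381  0.041] [ 0.465 -0.282  0.073] [ 0.398 -0.382  0.069]
side gauge 0.59 [318. 199.] 493 [0.654 0.15  0.114] [0.828 0.327 0.163] [0.612 0.147 0.155]
[[309.84054456 261.63123202]
 [306.09234061 226.86916232]
 [273.81853961 265.53859188]]
```

View pics/ct.png

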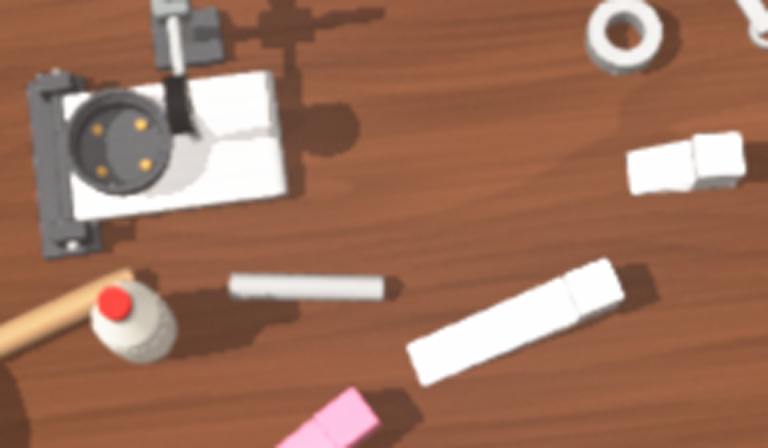

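View pics/cs.png

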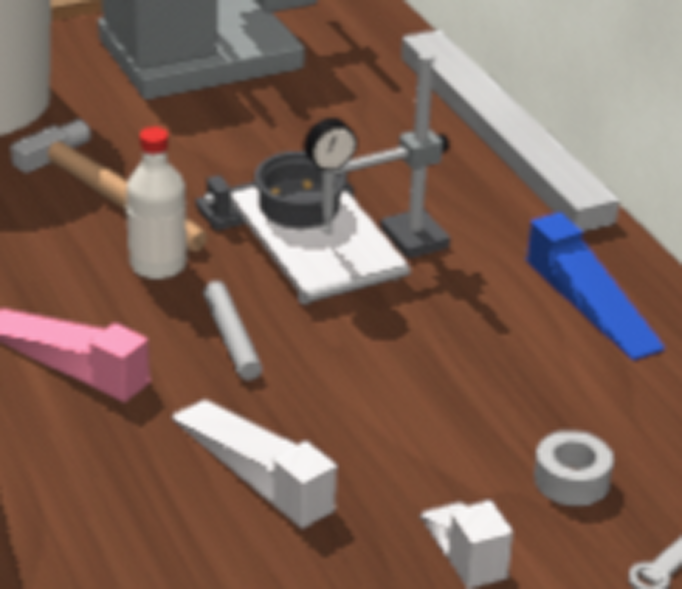

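The crops confirm it: in the top view the aluminium long wedge has its heel at about (379,270) and its tip at about (320,294). The free edge of the plate faces right, from (275,202) to (280,241), and the approach lane is clear. Next I'll fit poses.

```bash
cat > fit.py <<'E'
from h import *
from scipy.optimize import minimize
def wedge_pts(x,y,a,z=0):
    # origin = underside mid
    prof=[(-90,0),(90,0),(90,4),(-50,39),(-50,50),(-90,50)]
    L=np.array([[px,s*18,pz] for px,pz in prof for s in(-1,1)])/1000
    c,s=np.cos(a),np.sin(a)
    return np.stack([x+c*L[:,0]-s*L[:,1],y+s*L[:,0]+c*L[:,1],L[:,2]+z],1)
S=4
def white(im,c,seed,rad=60):
    hsv=cv2.cvtColor(im,cv2.COLOR_BGR2HSV)
    u=cv2.resize(hsv,None,fx=S,fy=S,interpolation=cv2.INTER_CUBIC)
    m=((u[...,1]<70)&(u[...,2]>100)).astype('uint8')
    n,lab=cv2.connectedComponents(m)
    l=lab[int(seed[1]*S),int(seed[0]*S)]
    return (lab==l).astype('uint8') if l else m*0
def poly(c,P):
    # silhouette of non-convex profile: union of hulls of two convex parts
    im=np.zeros((480*S,640*S),'uint8')
    q=(proj(c,P)+.5)*S-.5
    # parts: ramp part idx 0..7 (w/ -90), heel part = with own points
    return im,q
def render(c,x,y,a):
    prof1=[(-90,0),(90,0),(90,4),(-50,39),(-90,39)]; prof2=[(-90,0),(-50,0),(-50,50),(-90,50)]
    im=np.zeros((480*S,640*S),'uint8'); C,s=np.cos(a),np.sin(a)
    for pr in(prof1,prof2):
        L=np.array([[px,t*18,pz] for px,pz in pr for t in(-1,1)])/1000
        W=np.stack([x+C*L[:,0]-s*L[:,1],y+s*L[:,0]+C*L[:,1],L[:,2]],1)
        q=((proj(c,W)+.5)*S-.5)
        cv2.fillConvexPoly(im,cv2.convexHull(np.round(q*16).astype(np.int32)),1,cv2.LINE_8,4)
    return im
def fitw(masks,x0,ret=False):
    def cost(p):
        e=0
        for c,m in masks.items():
            r=render(c,p[0]/1000,p[1]/1000,p[2]/100); e+=1-(r&m).sum()/(r|m).sum()
        return e
    sim=np.array([x0]+[np.array(x0)+d for d in([8,0,0],[0,8,0],[0,0,6])],float)
    r=minimize(cost,x0,method='Nelder-Mead',options=dict(initial_simplex=sim,xatol=.1,fatol=1e-4))
    return r.x,r.fun
E
python3 - <<'E'
from fit import *
ims={c:cv2.imread(f"pics/{c}0.png") for c in("top","side")}
m={"top":white(ims["top"],"top",(350,281)),"side":white(ims["side"],"side",(307,303))}
print({c:v.sum()/16 for c,v in m.items()})
a=np.arctan2(-.17+.014,.451-.40); a=np.arctan2(.155,-.06)
x0=[433,-107,a*100]
for k in(m,{"top":m["top"]},{"side":m["side"]}):
    r=fitw(k,x0); print(list(k),r)
    C=np.array([np.cos(r[0][2]/100),np.sin(r[0][2]/100)]); print(" heel",r[0][:2]-70*C,"tip",r[0][:2]+90*C)
# plate: corners on hinge/free lines
ct=lambda u,v:(190+u/3.2-.3,180+v/3.2-.3)
for nm,p,z in(("free1",(272,72),.022),("free2",(287,194),.022),("h1",(63,95),.032),("h2",(76,219),.032)): print(nm,onz("top",ct(*p),z).round(4))
cs=lambda u,v:(210+u/3.1-.3,150+v/3.1-.3)
for nm,p,z in(("free1",(411,267),.020),("free2",(304,297),.020),("h2",(236,192),.03)): print("side",nm,onz("side",cs(*p),z).round(4))
E
```

```text
{'top': np.float64(1089.1875), 'side': np.float64(1012.4375)}
['top', 'side'] (array([ 432.25850908, -102.27498679,  185.40875297]), np.float64(0.10314329180653814))
 heel [ 451.8247113  -169.48483525] tip [407.10196337 -15.86232448]
['top'] (array([ 432.9359773 , -101.80046346,  183.94554907]), np.float64(0.07060510467450531))
 heel [ 451.51670299 -169.28940058] tip [409.04647284 -15.02897289]
['side'] (array([ 432.41247737, -101.00941323,  185.31359122]), np.float64(0.028328611898016942))
 heel [ 451.91471268 -168.23785081] tip [407.33817484 -14.57285064]
free1 [0.6747 0.0799 0.022 ]
free2 [0.5642 0.0769 0.022 ]
h1 [0.6706 0.2609 0.032 ]
h2 [0.5597 0.2566 0.032 ]
side free1 [0.6782 0.0833 0.02  ]
side free2 [0.5618 0.0776 0.02  ]
side h2 [0.5659 0.2586 0.03  ]
```

```bash
python3 - <<'E'
from fit import *
im=cv2.imread("pics/top0.png")
m=white(im,"top",(268,232)); print(m.sum()/16)
cnt=max(cv2.findContours(m,0,cv2.CHAIN_APPROX_NONE)[0],key=len)[:,0,:].astype(float)
uv=(cnt+.5)/S-.5
W=np.array([onz("top",p,.024) for p in uv])
# select edges
th=np.deg2rad(91.5)
for it in range(3):
    ex=np.array([np.cos(th),np.sin(th)]); ey=np.array([-ex[1],ex[0]])
    o=np.array([.6195,.0784]); L=(W[:,:2]-o)@np.stack([ex,ey],1)
    fr=(abs(L[:,0])<.012)&(abs(L[:,1])<.045)
    s1=(abs(L[:,1]-.055)<.01)&(L[:,0]>.02)&(L[:,0]<.15)   # +y side (world -x)
    s2=(abs(L[:,1]+.055)<.01)&(L[:,0]>.01)&(L[:,0]<.05)
    s3=(abs(L[:,1]+.055)<.01)&(L[:,0]>.09)&(L[:,0]<.15)
    pf=np.polyfit(L[fr,1],L[fr,0],1); p1=np.polyfit(L[s1,0],L[s1,1],1); ss=s2|s3; p2=np.polyfit(L[ss,0],L[ss,1],1)
    print(np.rad2deg(th),fr.sum(),s1.sum(),ss.sum(),"free x",pf,"side",p1,p2)
    th+= np.mean([p1[0],p2[0],-pf[0]])
P=cloud("side",np.load("d0.npz")["ds"]); 
K=cloud("top",np.load("d0.npz")["dt"])
# check wedge in the same cam height
print("yaw",np.rad2deg(th))
E
```

```text
2854.4375
91.5 124 189 154 free x [-0.00996577 -0.00105057] side [-0.00543433  0.05742817] [-0.00632718 -0.05681776]
91.46570366817866 124 189 153 free x [-0.01056434 -0.00105057] side [-0.00483577  0.057428  ] [-0.00611039 -0.05686611]
91.458411671373 124 189 153 free x [-0.01069161 -0.00105058] side [-0.0047085   0.05742796] [-0.00598349 -0.05686603]
yaw 91.45840435593438
```

```bash
python3 -m creep '[[[0,0,-2,0,0,0,1],[0,2,-3,0,0,0,1],[-4,4,-3,0,0,0,1],[-9,7,-3,0,0,0,1],[-15,9,-3,0,0,0,1],[-21,10,-3,0,0,0.1,1],[-27,11,-3,0,0,0.2,1],[-33,12,-3,0,0,0.35,1],[-33,12,-3,0,0,0.5,1]]]'
```

```text
t: 2.62
eef_pos: [0.212, 0.2928, 0.261]
tool_rot: [0.0, 0.925, 0.379, -0.0]
contact_force: [-0.9, 0.5, -0.5]
gripper_width: 1.002
```

```bash
python3 -m creep '[[[1.5,6,0,0,0,0,1],[3,12,0,0,0,0,1],[4,18,0,0,0,0.1,1],[4,24,2,0,0,0.2,1],[3,30,4,0,0,0.3,1],[-2,35,6,0,0,0.4,1],[-7,40,8,0,0,0.5,1],[-11,45,10,0,0,0.5,1],[-15.3,49.8,12,0,0,0.5,1],[-15.3,49.8,14,0,0,0.5,1]]]' 60
python3 - <<'E'
from h import *
im,d=bot.read_camera("top"); cv2.imwrite("pics/t1.png",cv2.resize(im[180:340,270:470],None,fx=3,fy=3))
im,d=bot.read_camera("side"); cv2.imwrite("pics/s1.png",cv2.resize(im[150:350,200:430],None,fx=3,fy=3))
o=bot.get_obs(); print(o['eef_pos'],o['tool_rot'],o['q'])
E
```

```text
t: 3.88
eef_pos: [0.4569, -0.1668, 0.1217]
tool_rot: [0.001, 0.99, 0.141, 0.001]
contact_force: [0.2, 1.2, -0.1]
gripper_width: 1.004
[ 0.4541401  -0.16704985  0.11950958] [ 9.50640767e-04  9.90202597e-01  1.39621721e-01 -1.92036626e-03] [-0.29873111  0.37082166  0.63565613  2.13615215 -0.32284005  0.73121379
  0.82846557]
```

View pics/s1.png

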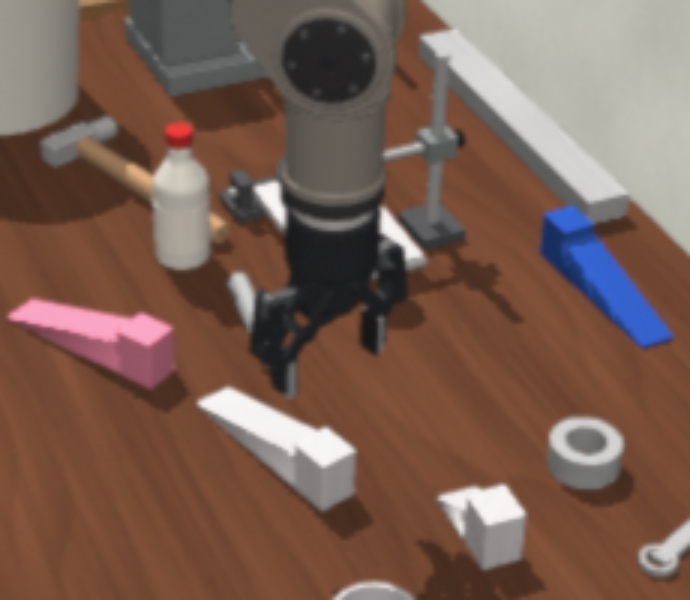

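The side view shows the open fingers above the aluminium wedge's heel, aligned with its width. I'll descend.

```bash
python3 -m creep '[[[0,0,2,0,0,0,1],[0,0,4,0,0,0,1],[0,0,5,0,0,0,1],[0,0,5,0,0,0,1]]]' 60
```

```text
t: 4.47
eef_pos: [0.4564, -0.1618, 0.0713]
tool_rot: [-0.0, 0.99, 0.144, -0.0]
contact_force: [0.9, -0.3, 0.2]
gripper_width: 1.001
```

```bash
python3 -m creep '[[[-0.5,0.5,0,0,0,0,1],[-0.5,0.5,0,0,0,0,1],[-0.5,0.5,2,0,0,0,1],[-0.5,0.5,2,0,0,0,1]]]' 60; python3 - <<'E'
from h import *
for i in range(2):
  im,d=bot.read_camera("side"); o=bot.get_obs(); print(o['eef_pos'],o['joint_vel'].round(3))
cv2.imwrite("pics/s2.png",cv2.resize(im[200:340,220:380],None,fx=4,fy=4,interpolation=2))
E
```

```text
t: 4.97
eef_pos: [0.4526, -0.1679, 0.0509]
tool_rot: [-0.0, 0.99, 0.143, -0.001]
contact_force: [-0.3, -0.7, -0.8]
gripper_width: 1.002
[ 0.45299021 -0.16811752  0.05141246] [-0.007 -0.012  0.011 -0.009  0.003  0.002 -0.   ]
[ 0.45334772 -0.16823753  0.05172496] [-0.004 -0.008  0.007 -0.005 -0.002 -0.002 -0.   ]
```

View pics/s2.png

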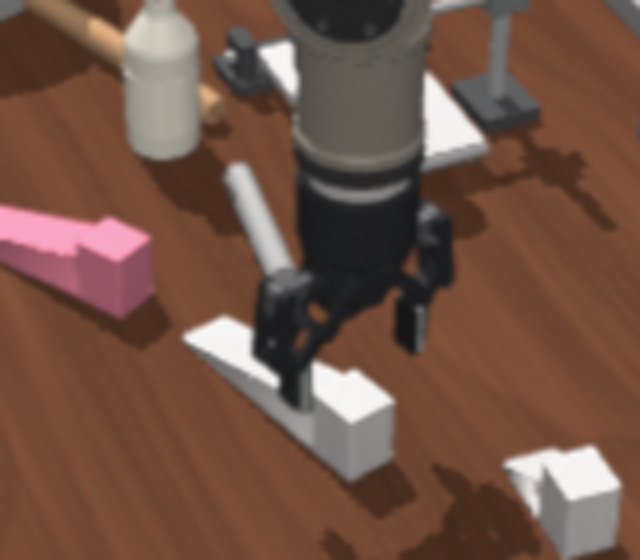

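```bash
python3 - <<'E'
from h import *
c=np.array([.4532,-.1682]); ex=np.array([.961,.276])
for s in(-1,1):
  p=c+s*.0425*ex; print((proj("side",[p[0],p[1],.064])-[220,200])*4)
print((proj("side",[.452,-.169,.05])-[220,200])*4)
E
```

```text
[[300.62891819 401.70252091]]
[[403.20837021 347.2100374 ]]
[[351.06541299 392.02743722]]
```

```bash
python3 -m creep '[[[0,0,1.5,0,0,0,1],[0,0,3,0,0,0,1],[0,0,4,0,0,0,1],[0,0,4,0,0,0,1],[0,0,4,0,0,0,0.3],[0,0,4,0,0,0,0.3],[0,0,4,0,0,0,0.3],[0,0,4,0,0,0,0.3],[0,0,4,0,0,0,0.3],[0,0,4,0,0,0,0.3]]]' 60
```

```text
t: 6.32
eef_pos: [0.4537, -0.1682, 0.0117]
tool_rot: [0.0, 0.99, 0.143, 0.0]
contact_force: [0.2, 0.5, 6.5]
gripper_width: 0.413
```

```bash
python3 -m creep '[[[0,0,-0.5,0,0,0,0.2],[0,0,-1.5,0,0,0,0.2],[0,0,-2.5,0,0,0,0.2],[0,0,-2.5,0,0,0,0.2],[0,0,-2.5,0,0,0,0.2]]]' 60; python3 - <<'E'
from h import *
im,d=bot.read_camera("side"); cv2.imwrite("pics/s3.png",cv2.resize(im[200:340,220:380],None,fx=4,fy=4,interpolation=2))
im,d=bot.read_camera("top"); cv2.imwrite("pics/t3.png",cv2.resize(im[180:320,260:420],None,fx=4,fy=4,interpolation=2))
o=bot.get_obs(); print(o['eef_pos'],o['tool_rot'],o['contact_force'],o['gripper_width'])
E
```

```text
t: 6.95
eef_pos: [0.4532, -0.1679, 0.0363]
tool_rot: [-0.0, 0.99, 0.144, 0.0]
contact_force: [-0.4, -0.0, -2.8]
gripper_width: 0.415
[ 0.45307268 -0.16791987  0.03609167] [-1.11643497e-04  9.89637945e-01  1.43585101e-01 -2.07815869e-04] [-0.08306905 -0.31892868 -2.13819777] 0.4150282175170913
```

View pics/s3.png

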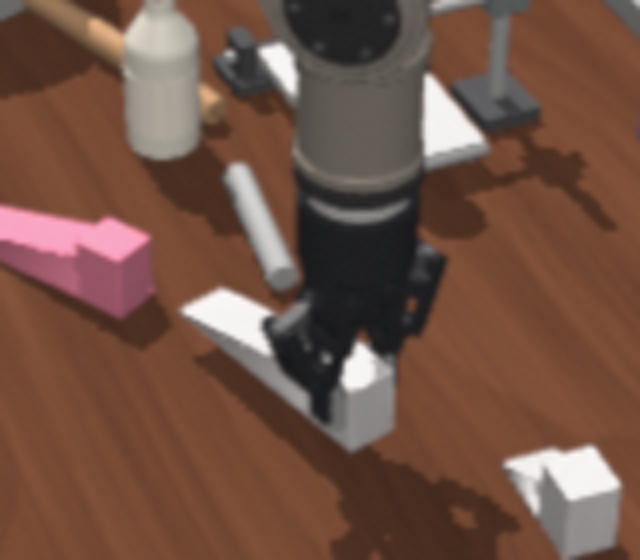

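View pics/t3.png

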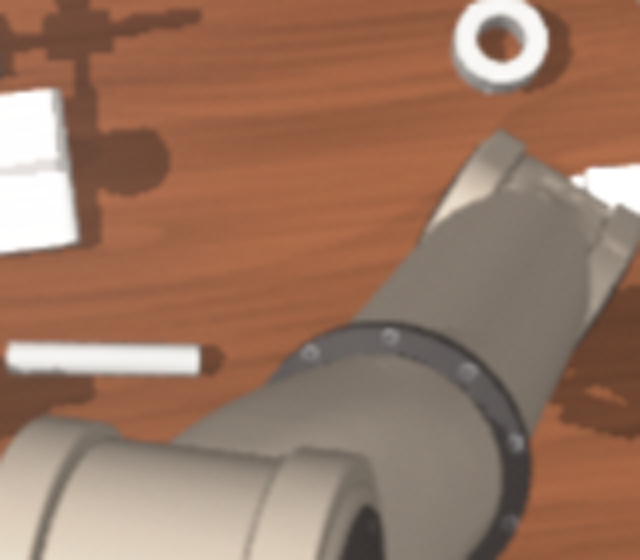

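The wedge is held level and clear of the bench. I'll raise it more so it passes over the bar's end, move it in front of the plate and turn it into line.

```bash
python3 -m creep '[[[0,0,-2,0,0,0,0.2],[0,0,-4,0,0,0,0.2],[3,0,-4,0,0,0,0.2],[7,0,-4,0,0,0.1,0.2],[11,-0.5,-4,0,0,0.18,0.2],[15,-1,-4,0,0,0.264,0.2],[18.2,-1.2,-4,0,0,0.264,0.2],[18.2,-1.2,-4,0,0,0.264,0.2],[18.2,-1.2,-4,0,0,0.264,0.2],[18.2,-1.2,-4,0,0,0.264,0.2]]]' 60; python3 - <<'E'
from h import *
im,d=bot.read_camera("side"); cv2.imwrite("pics/s4.png",cv2.resize(im[150:340,210:430],None,fx=3.1,fy=3.1,interpolation=2))
im,d=bot.read_camera("top"); cv2.imwrite("pics/t4.png",cv2.resize(im[180:320,190:430],None,fx=3.2,fy=3.2,interpolation=2))
o=bot.get_obs(); q=o['tool_rot'];print(o['eef_pos'],q,2*np.degrees(np.arctan2(q[2],q[1])),o['contact_force'],o['gripper_width'],o['q'])
E
```

```text
t: 8.3
eef_pos: [0.6231, -0.1057, 0.076]
tool_rot: [-0.0, 1.0, 0.011, -0.001]
contact_force: [0.4, -0.2, -2.7]
gripper_width: 0.412
[ 0.62351788 -0.10545493  0.07628322] [-9.07989448e-05  9.99935240e-01  1.13767310e-02 -2.77501788e-04] 1.3037055183591035 [-0.55698728  0.17847011 -2.96484987] 0.4157111527900506 [-0.36624004  0.66757552  0.61725367  1.81277513 -0.50926215  0.82589554
  0.52710647]
```

View pics/s4.png

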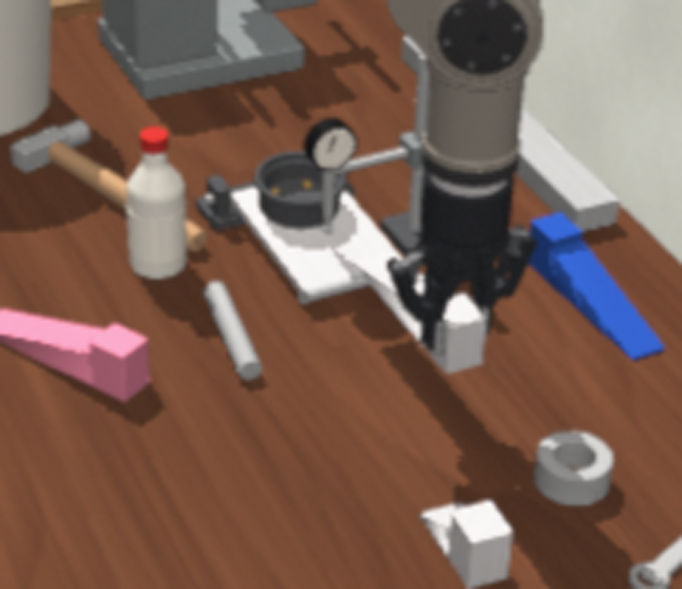

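View pics/t4.png

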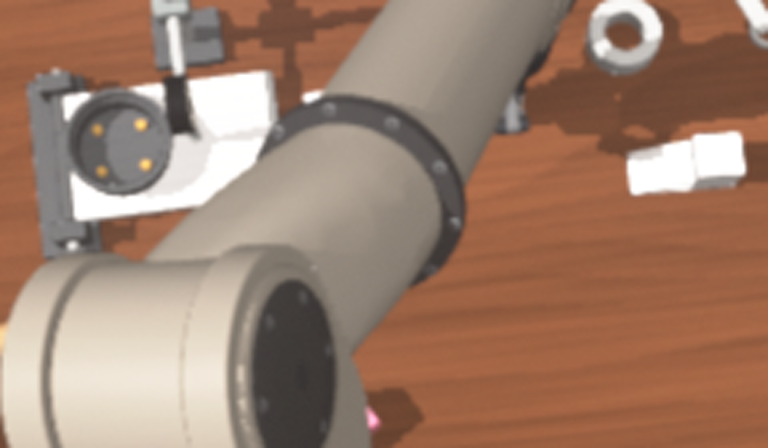

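The side view shows the wedge lined up with the plate, its tip just short of the free edge. I'll lower it to the bench.

```bash
python3 -m creep '[[[0,0,2,0,0,0,0.2],[0,0,4,0,0,0,0.2],[0,0,5.5,0,0,0,0.2],[0,0,6.1,0,0,0,0.2],[0,0,6.3,0,0,0,0.2],[0,0,6.3,0,0,0,0.2]]]' 60; python3 - <<'E'
from h import *
im,d=bot.read_camera("side"); cv2.imwrite("pics/s5.png",cv2.resize(im[170:290,270:410],None,fx=5,fy=5,interpolation=2))
o=bot.get_obs(); q=o['tool_rot'];print(o['eef_pos'],2*np.degrees(np.arctan2(q[2],q[1])),o['contact_force'],o['torque'])
E
```

```text
t: 9.15
eef_pos: [0.6247, -0.1051, 0.0136]
tool_rot: [0.0, 1.0, 0.012, 0.0]
contact_force: [0.3, 0.5, -2.7]
gripper_width: 0.413
[ 0.6248125  -0.1050404   0.01380239] 1.3684778612169917 [ 0.31099794  0.27480763 -2.18260747] [-0.06992562  0.01292614  0.02241997]
```

View pics/s5.png

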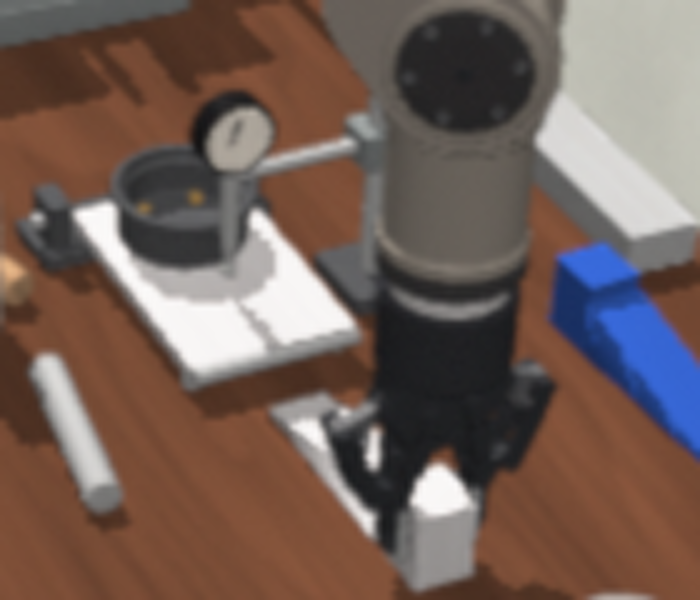

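```bash
python3 - <<'E'
from h import *
f=lambda u,v:(270+(u+.5)/5-.5,170+(v+.5)/5-.5)
a=onz("side",f(270,408),.006);b=onz("side",f(326,392),.006);print("tip",a.round(4),b.round(4),((a+b)/2).round(4))
a=onz("side",f(188,382),.017);b=onz("side",f(358,336),.017);print("nose",a.round(4),b.round(4),((a+b)/2).round(4))
print((proj("side",[[.6209,.055,.002]])-[270,170])*5)
E
python3 -m creep '[[[0,0,0.1,0,0,0,0.2],[0,0,0.2,0,0,0,0.2],[0,0,0.2,0,0,0,0.2]]]' 60;
```

```text
tip [0.6014 0.0512 0.006 ] [0.639  0.0529 0.006 ] [0.6202 0.052  0.006 ]
nose [0.561  0.0798 0.017 ] [0.675  0.0837 0.017 ] [0.618  0.0818 0.017 ]
[[294.77806619 400.3946468 ]]
t: 9.57
eef_pos: [0.6246, -0.1049, 0.0118]
tool_rot: [-0.0, 1.0, 0.012, 0.0]
contact_force: [-1.2, 0.6, 2.0]
gripper_width: 0.414
```

```bash
cat > st.py <<'E'
from h import *
import sys
F=[]
for i in range(6):
    im,d=bot.read_camera("side"); o=bot.get_obs(); F.append(np.r_[o['contact_force'],o['torque'],o['eef_pos']])
F=np.array(F); m=F.mean(0)
print("t",round(o['t'],2),"F",m[:3].round(2),"sd",F[:,:3].std(0).round(2),"tau",m[3:6].round(3),"pos",m[6:].round(4),"w",round(o['gripper_width'],3))
if len(sys.argv)>1: cv2.imwrite("pics/"+sys.argv[1],cv2.resize(im[170:290,270:410],None,fx=5,fy=5,interpolation=2))
E
python3 st.py; python3 -m creep '[[[0,-0.5,0,0,0,0,0.2],[0,-1.3,0,0,0,0,0.2],[0,-2.1,0,0,0,0,0.2],[0,-2.9,0,0,0,0,0.2],[0,-3.6,0,0,0,0,0.2],[0,-4.1,0,0,0,0,0.2],[0,-4.4,0,0,0,0,0.2],[0,-4.4,0,0,0,0,0.2]]]' 60; python3 st.py s6.png
```

```text
t 9.88 F [-1.85  0.75  5.  ] sd [0.48 0.41 0.99] tau [0.124 0.444 0.026] pos [ 0.6246 -0.1049  0.0118] w 0.411
t: 10.88
eef_pos: [0.624, -0.0606, 0.0118]
tool_rot: [0.0, 1.0, 0.012, 0.001]
contact_force: [-1.0, -2.8, 5.3]
gripper_width: 0.417
t 11.18 F [ 0.11 -2.55  6.32] sd [0.55 0.29 0.4 ] tau [-0.518  0.13   0.054] pos [ 0.624  -0.0606  0.0118] w 0.417
```

View pics/s6.png

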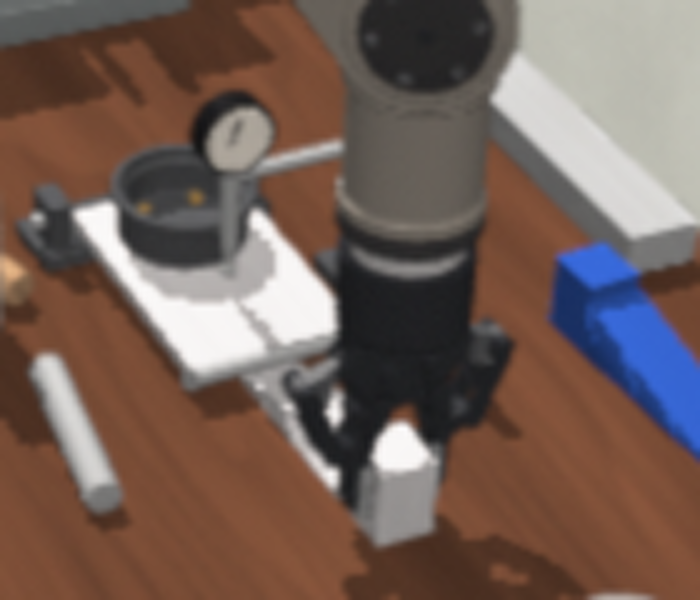

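The wedge's tip is under the nose and the nose is still at rest height. I'll ease the down-press and creep on.

```bash
python3 -m creep '[[[0,-0.2,-0.03,0,0,0,0.2],[0,-0.4,-0.03,0,0,0,0.2],[0,-0.6,-0.03,0,0,0,0.2],[0,-0.6,-0.03,0,0,0,0.2]]]' 60; python3 st.py; python3 -m creep '[[[0,-0.15,0,0,0,0,0.2],[0,-0.3,0,0,0,0,0.2],[0,-0.4,0,0,0,0,0.2],[0,-0.4,0,0,0,0,0.2]]]' 60; python3 st.py;python3 -m creep '[[[0,-0.15,0,0,0,0,0.2],[0,-0.3,0,0,0,0,0.2],[0,-0.4,0,0,0,0,0.2],[0,-0.4,0,0,0,0,0.2]]]' 60; python3 st.py s7.png
```

```text
t: 11.68
eef_pos: [0.6234, -0.0548, 0.0118]
tool_rot: [0.0, 1.0, 0.012, 0.0]
contact_force: [0.3, -3.0, 5.2]
gripper_width: 0.412
t 11.97 F [ 0.12 -3.58  5.57] sd [0.49 0.52 0.48] tau [-0.643  0.053  0.018] pos [ 0.6234 -0.0548  0.0118] w 0.416
t: 12.48
eef_pos: [0.6232, -0.051, 0.0118]
tool_rot: [0.0, 1.0, 0.012, 0.0]
contact_force: [-0.5, -3.8, 4.7]
gripper_width: 0.415
t 12.78 F [ 0.56 -3.56  5.42] sd [0.57 0.61 0.34] tau [-0.716  0.043 -0.004] pos [ 0.6233 -0.051   0.0118] w 0.418
t: 13.28
eef_pos: [0.6232, -0.047, 0.0118]
tool_rot: [0.0, 1.0, 0.012, 0.0]
contact_force: [-0.1, -3.7, 5.0]
gripper_width: 0.416
t 13.57 F [ 0.19 -3.85  5.53] sd [0.51 0.32 0.53] tau [-0.718  0.049  0.007] pos [ 0.6232 -0.047   0.0118] w 0.413
```

```bash
python3 -m creep '[[[0,-0.15,-0.03,0,0,0,0.2],[0,-0.3,-0.05,0,0,0,0.2],[0,-0.4,-0.05,0,0,0,0.2],[0,-0.4,-0.05,0,0,0,0.2]]]' 60; python3 st.py;python3 -m creep '[[[0,-0.15,0,0,0,0,0.2],[0,-0.3,0,0,0,0,0.2],[0,-0.4,0,0,0,0,0.2],[0,-0.4,0,0,0,0,0.2]]]' 60; python3 st.py s8.png
```

```text
t: 14.08
eef_pos: [0.6226, -0.0438, 0.0118]
tool_rot: [0.001, 1.0, 0.012, -0.0]
contact_force: [0.1, -5.8, 2.0]
gripper_width: 0.415
t 14.38 F [ 0.09 -5.63  1.96] sd [0.48 0.32 0.47] tau [-1.065 -0.205 -0.042] pos [ 0.6226 -0.0438  0.0118] w 0.414
t: 14.88
eef_pos: [0.6224, -0.04, 0.0118]
tool_rot: [0.001, 1.0, 0.011, -0.0]
contact_force: [-0.1, -6.3, 1.2]
gripper_width: 0.413
t 15.18 F [ 0.25 -5.98  2.23] sd [0.59 0.38 0.44] tau [-1.111 -0.142  0.016] pos [ 0.6224 -0.04    0.0118] w 0.414
```

View pics/s8.png

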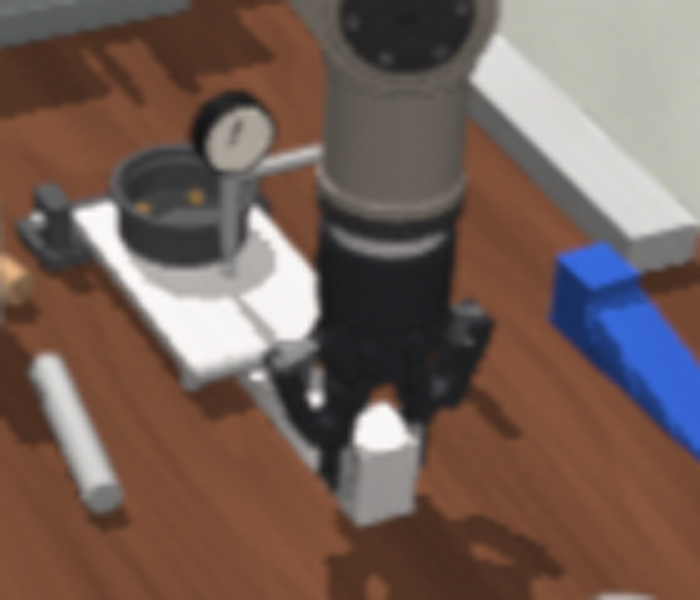

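The plate contact shows at TCP y of about -0.046 as a force step. I'll keep going in small steps and watch for the plunger jump.

```bash
python3 -m creep '[[[0,-0.15,0,0,0,0,0.2],[0,-0.3,0,0,0,0,0.2],[0,-0.3,0,0,0,0,0.2]]]' 60 >/dev/null; python3 st.py;python3 -m creep '[[[0,-0.15,0,0,0,0,0.2],[0,-0.3,0,0,0,0,0.2],[0,-0.3,0,0,0,0,0.2]]]' 60 >/dev/null; python3 st.py
```

```text
t 15.85 F [ 0.26 -6.14  1.95] sd [0.37 0.71 0.29] tau [-1.072 -0.15  -0.046] pos [ 0.6223 -0.0369  0.0118] w 0.414
t 16.52 F [ 0.06 -6.1   1.78] sd [0.4  0.18 0.66] tau [-1.091 -0.133 -0.016] pos [ 0.6222 -0.034   0.0118] w 0.416
```

```bash
python3 -m creep '[[[0,-0.15,0,0,0,0,0.2],[0,-0.3,0,0,0,0,0.2],[0,-0.3,0,0,0,0,0.2]]]' 60 >/dev/null; python3 st.py;python3 -m creep '[[[0,-0.15,0,0,0,0,0.2],[0,-0.3,0,0,0,0,0.2],[0,-0.3,0,0,0,0,0.2]]]' 60 >/dev/null; python3 st.py s9.png
```

```text
t 17.2 F [ 0.16 -6.06  2.3 ] sd [0.47 0.58 0.2 ] tau [-1.067 -0.104 -0.033] pos [ 0.6222 -0.0309  0.0118] w 0.41
t 17.88 F [ 0.06 -5.95  2.02] sd [0.62 0.46 0.51] tau [-1.083 -0.138 -0.018] pos [ 0.6221 -0.028   0.0118] w 0.417
```

View pics/s9.png

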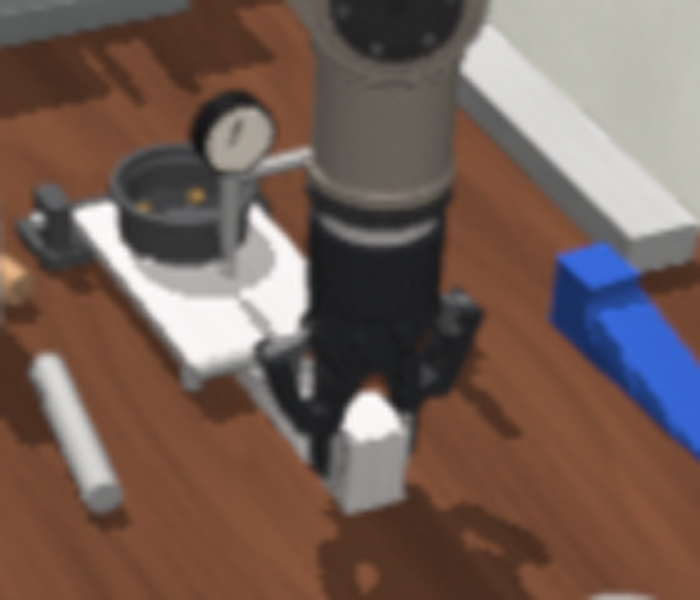

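The plate is visibly rising and the force is steady at about 6 N. There's no plunger contact yet.

```bash
python3 -m creep '[[[0,-0.15,0,0,0,0,0.2],[0,-0.3,0,0,0,0,0.2],[0,-0.3,0,0,0,0,0.2]]]' 60 >/dev/null; python3 st.py;python3 -m creep '[[[0,-0.15,0,0,0,0,0.2],[0,-0.3,0,0,0,0,0.2],[0,-0.3,0,0,0,0,0.2]]]' 60 >/dev/null; python3 st.py
```

```text
t 18.55 F [-0.01 -6.22  2.13] sd [0.61 0.65 0.48] tau [-1.076 -0.127 -0.043] pos [ 0.622  -0.025   0.0118] w 0.411
t 19.23 F [ 0.04 -6.37  2.07] sd [0.25 0.63 0.31] tau [-1.084 -0.12  -0.021] pos [ 0.6219 -0.022   0.0118] w 0.415
```

```bash
python3 -m creep '[[[0,-0.15,0,0,0,0,0.2],[0,-0.3,0,0,0,0,0.2],[0,-0.3,0,0,0,0,0.2]]]' 60 >/dev/null; python3 st.py;python3 -m creep '[[[0,-0.15,0,0,0,0,0.2],[0,-0.3,0,0,0,0,0.2],[0,-0.3,0,0,0,0,0.2]]]' 60 >/dev/null; python3 st.py s10.png
```

```text
t 19.9 F [-0.18 -6.07  1.98] sd [0.73 0.5  0.51] tau [-1.086 -0.129 -0.025] pos [ 0.6218 -0.019   0.0118] w 0.414
t 20.57 F [-0.   -6.2   2.12] sd [0.4  0.59 0.59] tau [-1.095 -0.152 -0.025] pos [ 0.6218 -0.016   0.0118] w 0.418
```

View pics/s10.png

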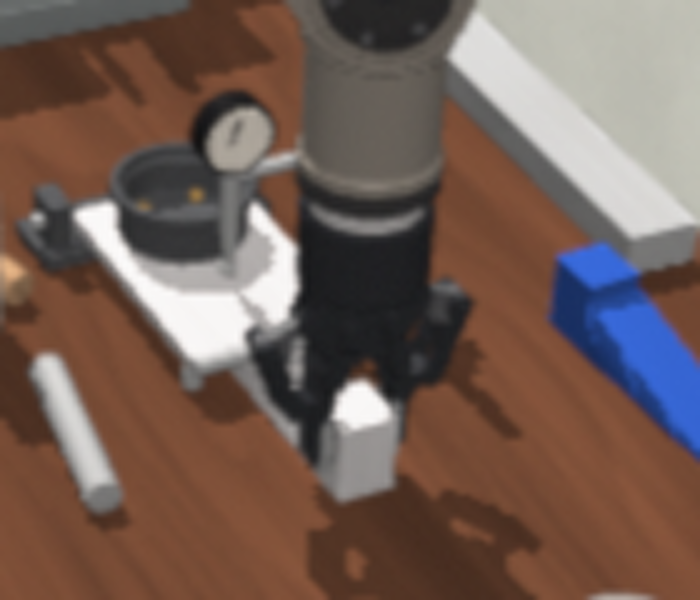

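```bash
python3 -m creep '[[[0,-0.15,0,0,0,0,0.2],[0,-0.3,0,0,0,0,0.2],[0,-0.3,0,0,0,0,0.2]]]' 60 >/dev/null; python3 st.py;python3 -m creep '[[[0,-0.15,0,0,0,0,0.2],[0,-0.3,0,0,0,0,0.2],[0,-0.3,0,0,0,0,0.2]]]' 60 >/dev/null; python3 st.py
```

```text
t 21.25 F [ 0.25 -6.15  2.37] sd [0.34 0.46 0.35] tau [-1.077 -0.161 -0.024] pos [ 0.6217 -0.013   0.0118] w 0.417
t 21.93 F [-0.1  -5.8   2.01] sd [0.38 0.67 0.43] tau [-1.089 -0.148 -0.009] pos [ 0.6216 -0.01    0.0118] w 0.414
```

```bash
python3 -m creep '[[[0,-0.15,0,0,0,0,0.2],[0,-0.3,0,0,0,0,0.2],[0,-0.3,0,0,0,0,0.2]]]' 60 >/dev/null; python3 st.py s11.png
```

```text
t 22.6 F [-0.45 -6.23  2.6 ] sd [0.46 0.42 0.15] tau [-1.084 -0.164 -0.016] pos [ 0.6216 -0.007   0.0118] w 0.415
```

View pics/s11.png

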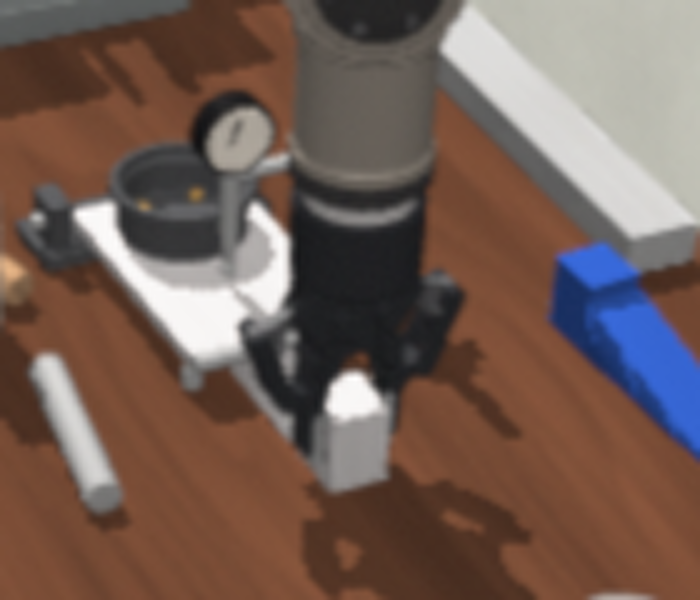

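```bash
python3 -m creep '[[[0,-0.15,0,0,0,0,0.2],[0,-0.3,0,0,0,0,0.2],[0,-0.3,0,0,0,0,0.2]]]' 60 >/dev/null; python3 st.py;python3 -m creep '[[[0,-0.15,0,0,0,0,0.2],[0,-0.3,0,0,0,0,0.2],[0,-0.3,0,0,0,0,0.2]]]' 60 >/dev/null; python3 st.py
```

```text
t 23.27 F [ 0.27 -6.15  2.17] sd [0.33 0.28 0.23] tau [-1.092 -0.141 -0.039] pos [ 0.6215 -0.004   0.0118] w 0.417
t 23.95 F [-0.2  -6.1   2.24] sd [0.54 0.69 0.43] tau [-1.088e+00 -1.460e-01 -1.000e-03] pos [ 0.6214 -0.001   0.0118] w 0.415
```

```bash
python3 -m creep '[[[0,-0.15,0,0,0,0,0.2],[0,-0.3,0,0,0,0,0.2],[0,-0.3,0,0,0,0,0.2]]]' 60 >/dev/null; python3 st.py
```

```text
t 24.62 F [ 0.04 -6.23  2.4 ] sd [0.21 0.27 0.28] tau [-1.083 -0.16  -0.006] pos [0.6213 0.002  0.0118] w 0.417
```

```bash
python3 -m creep '[[[0,-0.15,0,0,0,0,0.2],[0,-0.3,0,0,0,0,0.2],[0,-0.3,0,0,0,0,0.2]]]' 60 >/dev/null; python3 st.py s12.png
```

```text
t 25.3 F [-0.03 -6.25  2.78] sd [0.52 0.58 0.64] tau [-1.068 -0.161 -0.039] pos [0.6213 0.005  0.0118] w 0.409
```

View pics/s12.png

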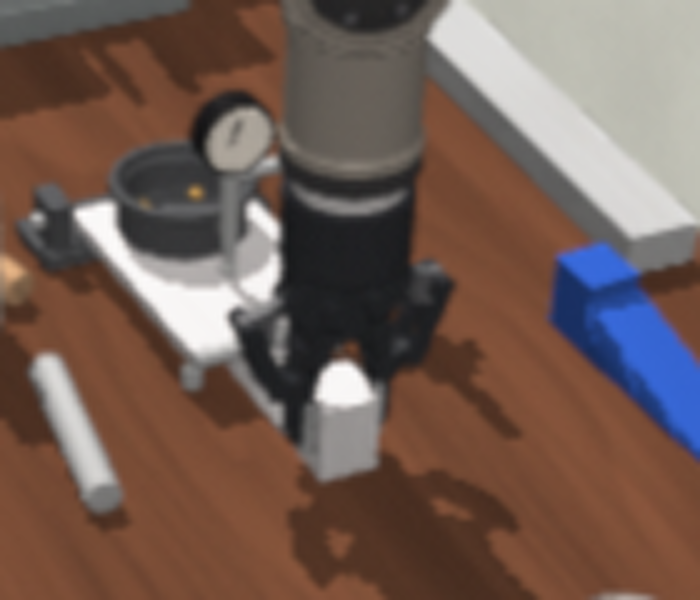

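```bash
python3 -m creep '[[[0,-0.15,0,0,0,0,0.2],[0,-0.3,0,0,0,0,0.2],[0,-0.3,0,0,0,0,0.2]]]' 60 >/dev/null; python3 st.py
```

```text
t 25.98 F [ 0.17 -5.83  2.97] sd [0.46 0.39 0.25] tau [-1.074 -0.163 -0.032] pos [0.6212 0.008  0.0118] w 0.414
```

```bash
python3 -m creep '[[[0,-0.15,0,0,0,0,0.2],[0,-0.3,0,0,0,0,0.2],[0,-0.3,0,0,0,0,0.2]]]' 60 >/dev/null; python3 st.py
```

```text
t 26.65 F [-0.08 -6.2   2.35] sd [0.28 0.6  0.41] tau [-1.093 -0.148 -0.023] pos [0.6211 0.011  0.0118] w 0.414
```

```bash
python3 -m creep '[[[0,-0.15,0,0,0,0,0.2],[0,-0.3,0,0,0,0,0.2],[0,-0.3,0,0,0,0,0.2]]]' 60 >/dev/null; python3 st.py s13.png
```

```text
t 27.32 F [ 0.02 -6.57  2.69] sd [0.5  0.55 0.39] tau [-1.095 -0.174 -0.022] pos [0.621  0.0139 0.0118] w 0.415
```

View pics/s13.png

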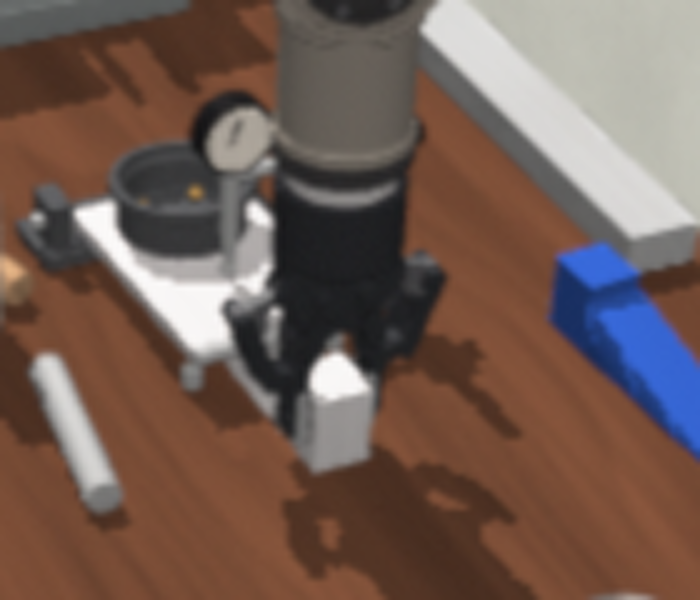

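```bash
python3 -m creep '[[[0,-0.1,0,0,0,0,0.2],[0,-0.2,0,0,0,0,0.2],[0,-0.2,0,0,0,0,0.2]]]' 60 >/dev/null; python3 st.py
```

```text
t 28.0 F [ 0.13 -7.82  2.15] sd [0.41 0.69 0.37] tau [-1.328 -0.193 -0.003] pos [0.6209 0.0151 0.0118] w 0.414
```

```bash
python3 -m creep '[[[0,-0.1,0,0,0,0,0.2],[0,-0.2,0,0,0,0,0.2],[0,-0.2,0,0,0,0,0.2]]]' 60 >/dev/null; python3 st.py
```

```text
t 28.68 F [ 0.11 -9.95  1.42] sd [0.6  0.55 0.45] tau [-1.601 -0.193  0.02 ] pos [0.6208 0.0162 0.0118] w 0.418
```

```bash
python3 -m creep '[[[0,-0.1,0,0,0,0,0.2],[0,-0.2,0,0,0,0,0.2],[0,-0.2,0,0,0,0,0.2]]]' 60 >/dev/null; python3 st.py
```

```text
t 29.35 F [  0.19 -12.37   1.25] sd [0.58 0.54 0.61] tau [-1.935 -0.214  0.021] pos [0.6207 0.0171 0.0118] w 0.415
```

The force jump started at y≈0.014 (6.1 → 12.4 N), so the plate is meeting the plunger. I'll take a close look at the gauge.

```bash
cat > g.py <<'E'
from h import *
import sys
im,d=bot.read_camera("side")
a=cv2.imread("pics/side0.png")
f=lambda x:cv2.resize(x[180:245,285:335],None,fx=8,fy=8,interpolation=2)
cv2.imwrite("pics/"+sys.argv[1],np.hstack([f(a),f(im)]))
cv2.imwrite("pics/full_"+sys.argv[1],im)
E
python3 g.py g1.png
```

```text
(no output)
```

View pics/g1.png

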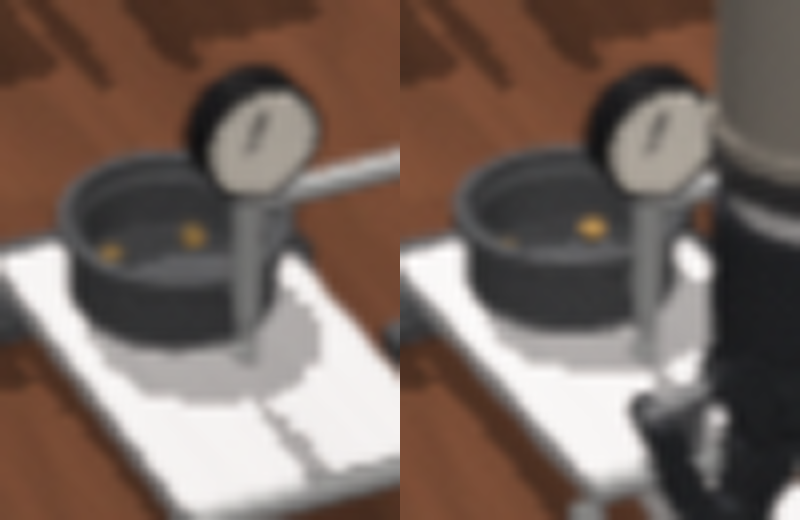

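```bash
python3 -m creep '[[[0,-0.1,0,0,0,0,0.2],[0,-0.1,0,0,0,0,0.2],[0,-0.1,0,0,0,0,0.2]]]' 60 >/dev/null; python3 st.py
```

```text
t 30.07 F [  0.14 -12.66   0.78] sd [0.4  0.54 0.25] tau [-2.044 -0.236  0.011] pos [0.6207 0.0178 0.0118] w 0.413
```

```bash
python3 -m creep '[[[0,-0.1,0,0,0,0,0.2],[0,-0.1,0,0,0,0,0.2],[0,-0.1,0,0,0,0,0.2]]]' 60 >/dev/null; python3 st.py
```

```text
t 30.75 F [  0.34 -12.7    1.26] sd [0.72 0.12 0.31] tau [-2.084 -0.197 -0.007] pos [0.6206 0.0187 0.0118] w 0.415
```

```bash
python3 -m creep '[[[0,-0.1,0,0,0,0,0.2],[0,-0.1,0,0,0,0,0.2],[0,-0.1,0,0,0,0,0.2]]]' 60 >/dev/null; python3 st.py
```

```text
t 31.43 F [  0.33 -13.31   1.03] sd [0.55 0.29 0.3 ] tau [-2.091 -0.2   -0.007] pos [0.6206 0.0195 0.0118] w 0.409
```

The force has flattened at about 12.7 N since y≈0.0175, so the plunger is off its seat. Before the last millimetres I'll check by image tracking whether the wedge lagged the fingers during the force rise.

```bash
cat > trk.py <<'E'
from h import *
im,d=bot.read_camera("side"); print(bot.get_obs()['eef_pos'].round(4))
now=cv2.resize(im[170:290,270:410],None,fx=5,fy=5,interpolation=2); cv2.imwrite("pics/s14.png",now)
L={"s11":-.007,"s12":.005,"s13":.0139}
g=lambda x:cv2.cvtColor(x,cv2.COLOR_BGR2GRAY).astype('float32')
def track(a,b,box,guess):
    x0,y0,x1,y1=box; T=a[y0:y1,x0:x1]
    W=np.float32([[1,0,guess[0]+x0],[0,1,guess[1]+y0]])
    cc,W=cv2.findTransformECC(T,b,W,cv2.MOTION_TRANSLATION,(3,200,1e-6),None,5)
    return W[:,2]-[x0,y0],cc
boxes={"heel":(312,405,385,490),"wrist":(290,130,400,200)}
n=g(now); ref=g(cv2.imread("pics/s13.png"))
P=lambda y:(proj("side",[[.621,y,.02]])[0])*5
for k,y in list(L.items())[:2]+[("now",.0195)]:
    b=n if k=="now" else g(cv2.imread(f"pics/{k}.png"))
    gs=P(y)-P(.0139)
    for nm,bx in boxes.items(): 
        r=track(ref,b,bx,gs); dirv=P(.0149)-P(.0139); s=r[0]@dirv/(dirv@dirv); print(k,nm,"dy_tcp",round((y-.0139)*1e3,1),"img mm",round(s,2),r)
E
python3 trk.py
```

```text
[0.6206 0.0195 0.0118]
s11 heel dy_tcp -20.9 img mm -21.85 (array([17.27182007, 20.15026855]), 0.9976929458224929)
s11 wrist dy_tcp -20.9 img mm -21.92 (array([18.41769409, 19.34028625]), 0.996159521650124)
s12 heel dy_tcp -8.9 img mm -9.3 (array([7.40783691, 8.52362061]), 0.9973005062527008)
s12 wrist dy_tcp -8.9 img mm -9.38 (array([7.82855225, 8.31103516]), 0.9931924572117341)
now heel dy_tcp 5.6 img mm 5.98 (array([-5.12329102, -5.1973877 ]), 0.9995007421479838)
now wrist dy_tcp 5.6 img mm 6.94 (array([-6.18582153, -5.84572601]), 0.9958200630479621)
```

View pics/s14.png

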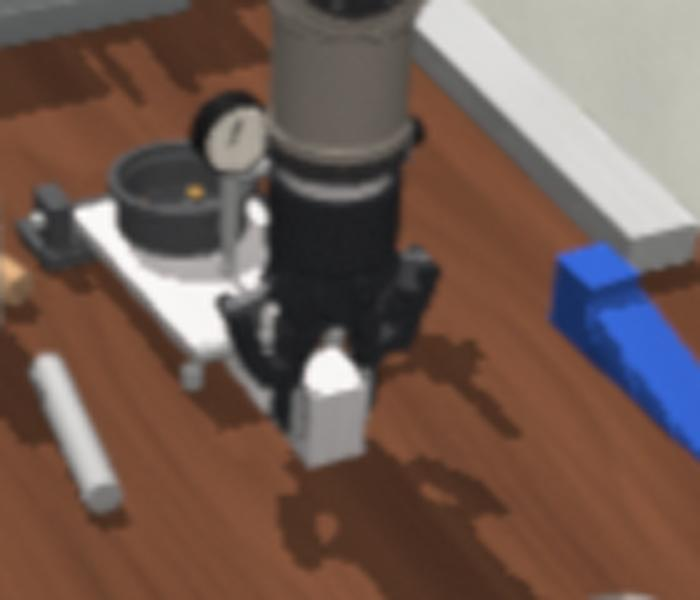

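```bash
cat > ring.py <<'E'
from h import *
import sys
g=lambda x:cv2.cvtColor(x,cv2.COLOR_BGR2GRAY).astype('float32')
L=[("s8",-.040),("s9",-.028),("s10",-.016),("s11",-.007),("s12",.005),("s13",.0139)]+[(a.split('=')[0],float(a.split('=')[1])) for a in sys.argv[1:]]
ref=g(cv2.imread("pics/s12.png"))
for nm,(x0,y0,x1,y1) in {"ring":(100,180,190,265),"edge":(120,290,215,400)}.items():
    res=[]
    for k,y in L:
        b=g(cv2.imread(f"pics/{k}.png")); T=ref[y0:y1,x0:x1]
        W=np.float32([[1,0,x0],[0,1,y0]])
        cc,W=cv2.findTransformECC(T,b,W,cv2.MOTION_TRANSLATION,(3,300,1e-7),None,5)
        res.append((y*1e3,W[0,2]-x0,W[1,2]-y0,cc))
    r=np.array(res); p=np.polyfit(r[:6,0],r[:6,2],1)
    print(nm,"slope",p[0]); print(np.c_[r,(r[:,2]-p[1])/p[0]].round(3))
E
python3 ring.py s14=.0195; python3 -c "
from h import *
o=bot.get_obs();print(cv2.__version__,o['tool_rot'])"
```

```text
ring slope -0.1269881929804689
[[-4.0000e+01  9.1500e-01  5.5830e+00  9.8500e-01 -3.9565e+01]
 [-2.8000e+01  1.0150e+00  4.1160e+00  9.9200e-01 -2.8015e+01]
 [-1.6000e+01  9.5700e-01  2.7320e+00  9.9600e-01 -1.7113e+01]
 [-7.0000e+00  2.1500e-01  1.3610e+00  9.9800e-01 -6.3230e+00]
 [ 5.0000e+00  1.6000e-02 -2.4000e-02  1.0000e+00  4.5860e+00]
 [ 1.3900e+01 -1.3000e-02 -1.2610e+00  9.9800e-01  1.4330e+01]
 [ 1.9500e+01 -1.2800e-01 -1.9940e+00  9.9700e-01  2.0097e+01]]
edge slope -0.2951076880802663
[[-4.0000e+01  1.3520e+00  1.3554e+01  9.8700e-01 -4.0797e+01]
 [-2.8000e+01  1.0230e+00  9.9850e+00  9.9100e-01 -2.8704e+01]
 [-1.6000e+01  3.6100e-01  5.9000e+00  9.9600e-01 -1.4862e+01]
 [-7.0000e+00  2.9000e-02  3.0500e+00  9.9800e-01 -5.2040e+00]
 [ 5.0000e+00  8.0000e-03  1.0000e-02  1.0000e+00  5.0980e+00]
 [ 1.3900e+01  5.0000e-02 -2.1360e+00  9.9900e-01  1.2368e+01]
 [ 1.9500e+01 -3.2200e-01 -4.1480e+00  9.9700e-01  1.9187e+01]]
4.12.0 [ 2.49178545e-03  9.99945752e-01  1.01126748e-02 -1.35729968e-04]
```

Tracking shows that the plate kept rising with the wedge all along. Measured from the force onset at y≈0.014, the plunger is in about 0.85 mm. I'll advance about 1 mm more, then re-measure.

```bash
python3 -m creep '[[[0,-0.05,0,0,0,0,0.2],[0,-0.1,0,0,0,0,0.2],[0,-0.1,0,0,0,0,0.2]]]' 60 >/dev/null; python3 st.py s15.png; python3 ring.py s14=.0195 s15=.0205 | grep -v e.0[0-9]..e
```

```text
t 32.15 F [ -0.   -13.42   1.08] sd [0.41 0.66 0.58] tau [-2.161 -0.212 -0.009] pos [0.6205 0.0204 0.0118] w 0.415
ring slope -0.1269881929804689
[[-4.0000e+01  9.1500e-01  5.5830e+00  9.8500e-01 -3.9565e+01]
 [-2.8000e+01  1.0150e+00  4.1160e+00  9.9200e-01 -2.8015e+01]
 [-1.6000e+01  9.5700e-01  2.7320e+00  9.9600e-01 -1.7113e+01]
 [-7.0000e+00  2.1500e-01  1.3610e+00  9.9800e-01 -6.3230e+00]
 [ 5.0000e+00  1.6000e-02 -2.4000e-02  1.0000e+00  4.5860e+00]
 [ 1.3900e+01 -1.3000e-02 -1.2610e+00  9.9800e-01  1.4330e+01]
 [ 1.9500e+01 -1.2800e-01 -1.9940e+00  9.9700e-01  2.0097e+01]
 [ 2.0500e+01 -1.9900e-01 -2.1330e+00  9.9600e-01  2.1197e+01]]
edge slope -0.2951076880802663
[[-4.0000e+01  1.3520e+00  1.3554e+01  9.8700e-01 -4.0797e+01]
 [-2.8000e+01  1.0230e+00  9.9850e+00  9.9100e-01 -2.8704e+01]
 [-1.6000e+01  3.6100e-01  5.9000e+00  9.9600e-01 -1.4862e+01]
 [-7.0000e+00  2.9000e-02  3.0500e+00  9.9800e-01 -5.2040e+00]
 [ 5.0000e+00  8.0000e-03  1.0000e-02  1.0000e+00  5.0980e+00]
 [ 1.3900e+01  5.0000e-02 -2.1360e+00  9.9900e-01  1.2368e+01]
 [ 1.9500e+01 -3.2200e-01 -4.1480e+00  9.9700e-01  1.9187e+01]
 [ 2.0500e+01 -4.9700e-01 -4.4100e+00  9.9700e-01  2.0073e+01]]
```

Before opening, I'll back off the command by 3 mm to unload the push. Friction holds the wedge meanwhile.

```bash
python3 -m creep '[[[0,0.15,0,0,0,0,0.2],[0,0.3,0,0,0,0,0.2],[0,0.3,0,0,0,0,0.2]]]' 60 >/dev/null; python3 st.py s16.png; python3 ring.py s14=.0195 s15=.0205 s16=.0205| grep -A1 "2.05"; cp pics/s13.png pics/x.png; python3 trk.py | grep now
```

```text
t 32.83 F [-0.97 -6.64  2.95] sd [0.52 0.35 0.65] tau [-1.214 -0.057 -0.29 ] pos [0.6206 0.0204 0.0118] w 0.418
 [ 2.0500e+01 -1.9900e-01 -2.1330e+00  9.9600e-01  2.1197e+01]
 [ 2.0500e+01 -1.8600e-01 -2.1310e+00  9.9600e-01  2.1179e+01]]
edge slope -0.2951076880802663
--
 [ 2.0500e+01 -4.9700e-01 -4.4100e+00  9.9700e-01  2.0073e+01]
 [ 2.0500e+01 -5.1500e-01 -4.4310e+00  9.9700e-01  2.0146e+01]]
now heel dy_tcp 5.6 img mm 6.83 (array([-5.74407959, -6.02410889]), 0.9987640298335834)
now wrist dy_tcp 5.6 img mm 7.0 (array([-6.07250977, -6.02929688]), 0.9951355478454907)
```

```bash
python3 -m creep '[[[0,0.1,0,0,0,0,0.2],[0,0.2,0,0,0,0,0.2],[0,0.2,0,0,0,0,0.2]]]' 60 >/dev/null; python3 st.py; python3 -m creep '[[[0,0,0,0,0,0,0.5],[0,0,0,0,0,0,0.6],[0,0,0,0,0,0,0.7],[0,0,0,0,0,0,0.8],[0,0,0,0,0,0,0.8],[0,0,0,0,0,0,0.8]]]'; python3 st.py s17.png;  python3 ring.py s15=.0205 s16=.0205 s17=.0205| grep -A2 "2.05"; python3 trk.py | grep now
```

```text
t 33.55 F [-2.71 -2.68  3.12] sd [0.34 0.5  0.54] tau [-0.567  0.34  -0.189] pos [0.6208 0.0204 0.0118] w 0.415
t: 34.3
eef_pos: [0.6214, 0.0201, 0.0121]
tool_rot: [-0.0, 1.0, 0.012, 0.0]
contact_force: [-0.3, 0.4, -0.1]
gripper_width: 0.798
t 34.6 F [-0.03 -0.02  0.22] sd [0.42 0.5  0.3 ] tau [-0.008 -0.001 -0.015] pos [0.6214 0.0201 0.0121] w 0.799
 [ 2.0500e+01 -1.9900e-01 -2.1330e+00  9.9600e-01  2.1197e+01]
 [ 2.0500e+01 -1.8600e-01 -2.1310e+00  9.9600e-01  2.1179e+01]
 [ 2.0500e+01 -1.8400e-01 -2.1220e+00  9.9600e-01  2.1109e+01]]
edge slope -0.2951076880802663
[[-4.0000e+01  1.3520e+00  1.3554e+01  9.8700e-01 -4.0797e+01]
--
 [ 2.0500e+01 -4.9700e-01 -4.4100e+00  9.9700e-01  2.0073e+01]
 [ 2.0500e+01 -5.1500e-01 -4.4310e+00  9.9700e-01  2.0146e+01]
 [ 2.0500e+01 -2.0980e+00 -5.7350e+00  9.9400e-01  2.4566e+01]]
now heel dy_tcp 5.6 img mm 6.89 (array([-5.65310669, -6.1902771 ]), 0.9823835167373766)
now wrist dy_tcp 5.6 img mm 6.01 (array([-4.43359375, -5.80033112]), 0.9954738566324762)
```

View pics/s17.png

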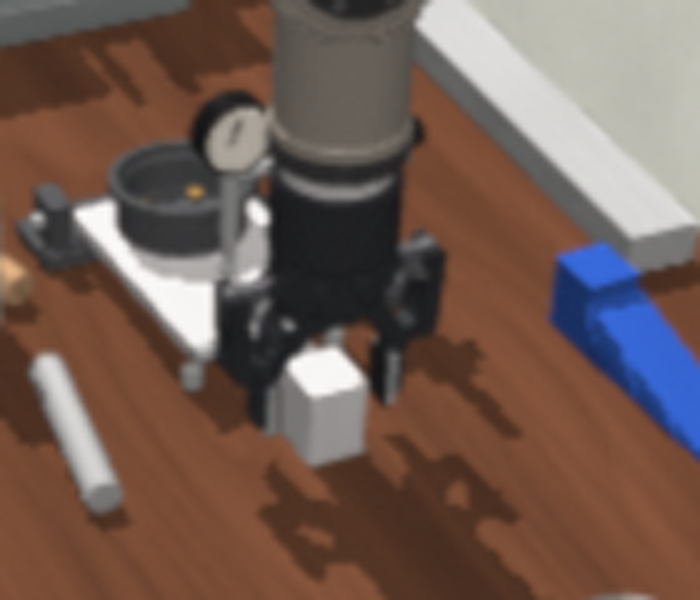

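The gripper is open with about zero contact force, and the plate hasn't moved. I'll rise straight up and back away.

```bash
python3 -m creep '[[[0,0,-1,0,0,0,0.8],[0,0,-3,0,0,0,0.8],[0,0,-5,0,0,0,0.8],[0,0.5,-8,0,0,0,0.8],[0,4,-11,0,0,0,0.8],[0,9,-13,0,0,0,0.8],[0,14,-14,0,0,0,0.8],[0,19,-14,0,0,0,0.8],[0,22,-14,0,0,0,0.8],[0,22,-14,0,0,0,0.8]]]'; python3 st.py s18.png;  python3 ring.py s15=.0205 s16=.0205 s17=.0205 s18=.0205| grep -A3 "2.05"; python3 g.py g2.png;  python3 - <<'E'
from h import *
im,d=bot.read_camera("top");cv2.imwrite("pics/t9.png",im)
E
```

```text
t: 35.9
eef_pos: [0.626, -0.2039, 0.1541]
tool_rot: [0.001, 1.0, 0.009, 0.001]
contact_force: [0.2, 0.2, -0.2]
gripper_width: 0.802
t 36.2 F [-0.37  0.26 -0.07] sd [0.72 0.63 0.59] tau [ 0.028 -0.002  0.015] pos [ 0.6269 -0.1988  0.1527] w 0.803
 [ 2.0500e+01 -1.9900e-01 -2.1330e+00  9.9600e-01  2.1197e+01]
 [ 2.0500e+01 -1.8600e-01 -2.1310e+00  9.9600e-01  2.1179e+01]
 [ 2.0500e+01 -1.8400e-01 -2.1220e+00  9.9600e-01  2.1109e+01]
 [ 2.0500e+01 -1.9200e-01 -2.1390e+00  9.9600e-01  2.1243e+01]]
edge slope -0.2951076880802663
[[-4.0000e+01  1.3520e+00  1.3554e+01  9.8700e-01 -4.0797e+01]
 [-2.8000e+01  1.0230e+00  9.9850e+00  9.9100e-01 -2.8704e+01]
--
 [ 2.0500e+01 -4.9700e-01 -4.4100e+00  9.9700e-01  2.0073e+01]
 [ 2.0500e+01 -5.1500e-01 -4.4310e+00  9.9700e-01  2.0146e+01]
 [ 2.0500e+01 -2.0980e+00 -5.7350e+00  9.9400e-01  2.4566e+01]
 [ 2.0500e+01  1.3000e-02 -4.0590e+00  9.9700e-01  1.8883e+01]]
```

View pics/s18.png

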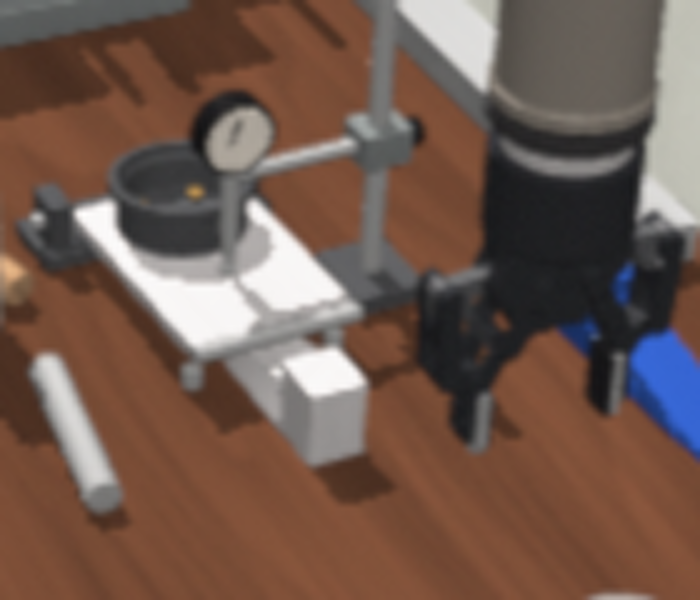

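View pics/g2.png

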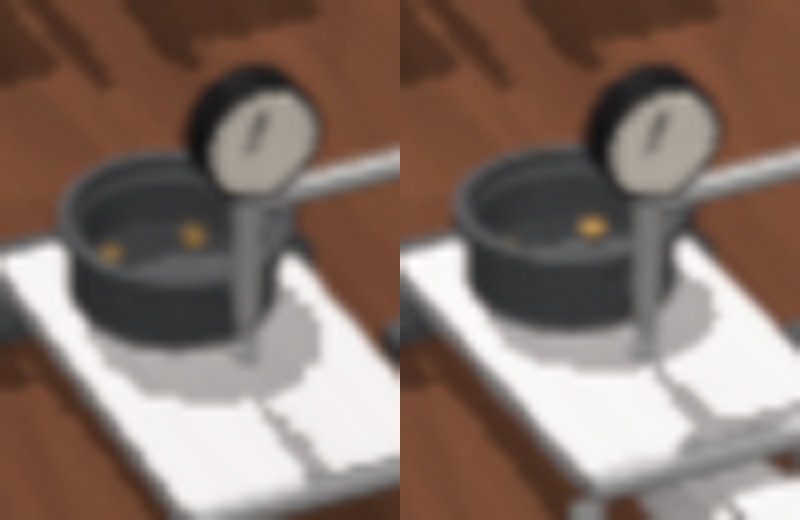

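View pics/t9.png

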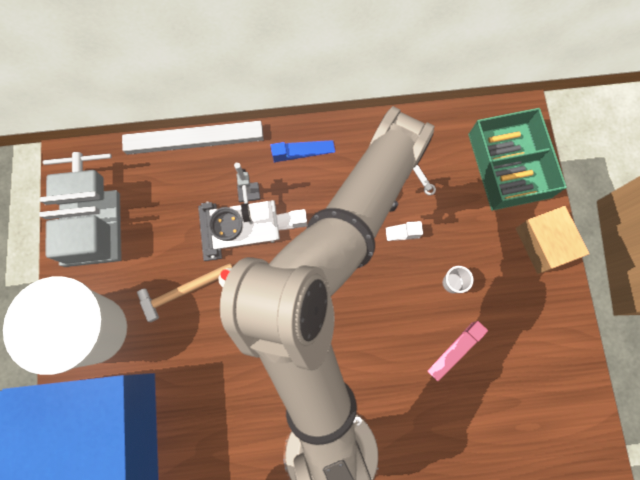

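The top view shows the wedge standing in line under the plate at (292,219), the other things in their places, and the arm clear. The plate hasn't moved since release, so I'll hand in.

```bash
python3 -c "
from station import bot
print(bot.get_obs()['t'],bot.hand_in())"
```

```text
the job is handed in; nothing more can be done
36.3 None
```

The long aluminium wedge is under the hinged plate, let go, and the plate rests on it with the gauge's plunger in by about 1.0 mm. That figure is worked out, not read from the gauge: its needle is painted and did not move. I handed in at 36.3 s.

- **Sliding in:** I gripped the wedge by its heel and set it flat in front of the free edge on the middle line. I then slid it in by 2–3 mm steps, slowing to 1 mm at the end. The push force stayed near 6 N until wrist y ≈ 14 mm, rose to about 12.7 N by y ≈ 17.5 mm, then levelled off. I stopped at y = 20.4 mm.
- **Plunger travel:** Counting from where the force began to rise, 6.3 mm of wedge travel at 0.16 mm per mm gives about 1.0 mm. Image tracking showed the wedge and plate moving together throughout. Counting only from where the force levelled off would give about 0.5 mm.
- **Release:** I backed off the push before opening the gripper, and the wedge did not move. The wrist force was about zero afterwards, and the casting on the plate held still to within tracking noise.
- **Last checks:** A second tracking patch at the plate's edge disagreed after release (about 1 mm of wedge travel or more), because the moving fingers were in its view, so I did not use it. In the last top view the short wedge, tin, hammer and wrench are where they were. The bar, the collar and one pink wedge were hidden by the arm, and the oil bottle mostly was.

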